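Let the wire winder back one notch

TASK

The wire on the bench winder is wound one notch too tight. With a fingertip push the thumb tab of the pawl over, away from the wheel, so that the pawl lifts well clear of the ratchet teeth; then push the most upright spoke of the star handle backward, toward the pawl's side, so that the wheel turns back by exactly one notch, and press the pawl fully down into the new notch. Only push with the fingers, gently: pinch or lift nothing, and leave the things standing round the winder where they are.

Things in the scene. Friction and masses are not known exactly. Their poses are not given: they have to be found in the camera images.
- winder: frame of the winder: grey steel base plate 165 x 100 x 10 mm screwed to the bench, with uprights for the axle (to z = 94 mm) and a fork for the pawl. Origin on the bench, under the axle. z is up; y runs along the axle; x runs level from the wheel toward the pawl's pivot (roughly away from the robot). Axle at z = 72 mm; ratchet wheel (radius 36 mm, 8 saw teeth) in the plane y = +30 mm
- wheel (a joint): turn of ratchet wheel, wire drum and star handle together (rad). 0 = middle of the starting notch (start within 0.05); grows as it turns BACKWARD: the top of the wheel goes toward +x of the winder. One notch = 0.785 (45 degrees). Stiff (0.09 N m, about 2 N at a spoke), stays where it is left. With the pawl down it is blocked against backward turning, save for about 0.1 rad of play
- spoke_tip (a point): outer end of the upright spoke, on its centre line; moves with the wheel. Four round spokes, 10 mm thick, reach 64 mm from the axle, 90 degrees apart, in the plane y = -42 mm of the winder. At wheel = 0 this one leans 22.5 degrees from upright toward -x of the winder (tip about 131 mm up); one notch back, 22.5 degrees toward +x. Push it from its -x side toward +x
- axle_end (a point): point on the axle's centre line in the middle of the star handle's hub (fixed to the frame)
- pawl (a joint): angle of the pawl (rad): 0 = down, nose fully in a notch; grows as the nose lifts; stop at 0.95. Above 0.15 the nose is clear of the teeth. Its pivot is stiff (0.06 N m, about 2 N at the tab): the pawl stays where it is left. With the wheel within about 0.08 rad of a notch the nose goes down to 0 freely; with a tooth under the nose it stays high
- tab_top (a point): middle of the top edge of the pawl's thumb tab: a steel plate 24 mm wide (along y), 7 mm thick (along x), upright over the pivot and 48 mm high from it while the pawl is down (top 165 mm above the bench). Pushed toward +x of the winder it tips over with the pawl and lifts the nose
- bar_top (a point): point on the upper face of the pawl's arm, 55 mm from the pivot, near the nose. The arm is a steel bar 14 mm wide (along y), 9 mm thick, from the pivot toward -x of the winder over the top of the ratchet wheel; level when the pawl is down (this face then 123 mm above the bench), up to 170 mm high when lifted. Pressed down it shuts the pawl
- wax_spool: bystander: spool of binding wire, 44 mm across, 34 mm high, standing on the bench in front of the winder; origin at its underside
- solder_tin: bystander: round tin, 57 mm across, 28 mm high, beside the star handle; origin at its underside
- borax_cone: bystander: white cone, 29 mm across, 41 mm high, in front of the star handle; origin at its underside
- tweezers: bystander: steel tweezers 142 mm long lying beside the winder on the pawl's side; origin at the underside
- emery_stick_flat: bystander: flat emery stick 210 mm long lying to the right; origin at its underside
- felt_stick: bystander: felt stick 105 mm long lying to the right; origin at its underside
- pawl_pivot (a point): the pawl's pivot, fixed to the frame at x = +65, y = +30, z = 117 mm of the winder, between two fork cheeks that reach y = 15 to 45 mm and 12 mm above the pivot
There are look-alikes about, which are no part of the job. Several things have the shape of the winder; the one meant has the colours described above.

How it is judged:
By the outcome, as a careful person would: the job done as asked, in the order asked, and still so for the second after the job is handed in, with the robot touching nothing.
It also fails if it takes over 48 s, if anything falls off the work surface, if the arm or the gripper's body presses on something with over 40 N, if the wrist force passes 120 N, or if a joint passes its speed limit or range.

ROBOT

A 7-joint arm with a two-finger parallel gripper is mounted at the origin on a cart in front of the work surface, level with it; the furniture and walls round the work are solid. World frame = base frame: x ahead of the robot, y to its left, z up, the work surface at z = 0. Lengths are in m, angles in degrees, forces in N, time in s.
With the tool pointing down it reaches from about 0.425 to 0.875 m from the base axis. Payload 4.7 kg.
Tool frame: the origin (TCP) lies between the finger pads; the fingertips stand 25 mm ahead of it and the grasp point (between the pads) lies 6 mm ahead of it (env.tip_reach is the distance from the TCP to the fingertips, in m); z points along the fingers, y is the direction in which the jaws open and shut (so a half turn about z gives the same grasp; the last joint's range is limited). The gripper opens to 87 mm and grips with 3 to 60 N. Pads are 19 mm wide; open, the fingers measure 117 mm over their backs; the gripper's body (75 mm by 190 mm) begins 51 mm behind the grasp point.
Start: joints at [74.032, 18.392, -4.016, 83.108, 1.295, 78.541, -3.26], TCP at [0.188, -0.622, 0.248] pointing down, gripper open.
Joint ranges: [-163.93, 163.93], [-17.29, 119.83], [-79.2, 71.16], [3.27, 140.29], [-89.18, 269.18], [5.43, 117.66], [-154.24, 154.24]. Speed limits (degrees/s): [147.25, 147.25, 180, 180, 180, 180, 180].

INTERFACE

Orientations are given as [roll, pitch, yaw] about the fixed x, y, z axes, in that order (R = Rz(yaw) Ry(pitch) Rx(roll)).
In Python, from cell import env, viewer, job gives the robot as it stands.
- The arm moves only by the tool move_arm, never from a script. Its argument "steps" is a list of rows, each a list of 7 numbers: the finger opening in cm, from 0 to 8.7, then the shift along the tool's x, y, z in cm, then the turn, a rotation vector about the tool's x, y, z in rad. In form: [[fingers, tx, ty, tz, wx, wy, wz], ...]. A call has 1 to 5 rows; each row shifts and turns the commanded pose from where the row before left it, along the tool's axes as they then stand; what a row does not reach is not made up. A row lasts 1/12 s, in which the tool goes at most 41.7 mm and 7.16 degrees, less where a joint would pass 70% of its speed; a pose out of reach is approached as far as the arm can. A call is refused whole if a number of a shift passes 4.17 or a number of a turn 0.125, either way. A call with a gripper value outside its range is refused whole. The fingers move at their own pace and stop on an object; "force" is the grip in N (left out, the last holds). Time passes only in rows, so rows that do not move let the fingers close. It gives the time, the measured TCP pose, the force and the opening at its end, in the units of the state.
- env.get_obs(): the state, without advancing time (a new reading comes with each control period).
- viewer.read_camera(name): name is "side" or "top"; returns a dict with "img" (400x640x3 uint8, red, green, blue), "vfov" (degrees; the focal length in pixels is half the picture's height over the tangent of half this angle, whatever the lens; pixels are square), "cx", "cy" (the principal point, pixels), "k1" (the pictures are not rectified: a ray, as slopes to the right and down, at radius r is drawn at 1 + k1 r^2 times it, then the intrinsics apply), "extrinsics" (4x4, takes a point from world to camera coordinates). Camera axes: x right, y down, z forward; pixel columns grow to the right and rows downward; lengths in m; the calibration is good to about 2 mm. A picture is of the moment at which its call begins. There is no depth.
- job.sign_off(): hands the job in, once; it reports no verdict.
The state is a dict: "time_s": time; "qpos": joint angles; "joint_velocities": joint speeds; "effort": joint torques, N m; "tool_pos": TCP position; "tool_rot": TCP orientation; "force": force on the tool from outside, world axes, zero at the start; "wrist_torque": the same for the moment, N m; "grip_width": finger opening in m.
Only numpy, scipy, OpenCV 4.12 (cv2) and the standard library are available. Lean on these libraries where they do the work, as an engineer would, in place of code of your own. Each camera call takes 0.05 s, during which the arm holds its last target.

## Working session

There is one attempt and no reset: what is moved stays moved. The work goes in short steps, Python scripts to look and compute and a tool call to move; the robot and the scene stay as the last step left them, time stands still between calls to the robot, and variables do not carry over. Pictures are saved under pics/ and viewed, and the job is handed in when it is done.

Besides the shell and the picture viewer there is one more tool, called after "Request:" as name([rows], argument=value, ...), one row to a line, values as JSON. move_arm: Moves the arm, as the interface text tells. Its arguments: {"type":"object","properties":{"steps":{"type":"array"},"force":{"type":"number"}},"required":["steps"]}

```bash
ls; mkdir -p pics; python3 - <<'E'
from cell import env, viewer, job
import cv2
print(env.get_obs(), env.tip_reach)
for n in("side","top"):
    c=viewer.read_camera(n); cv2.imwrite(f"pics/{n}0.png",c["img"][:,:,::-1]); print(n,{k:v for k,v in c.items() if k!="img"})
E
```

```text
pics
{'time_s': 0.0, 'qpos': array([74.03042547, 18.43816254, -4.01632859, 83.1730886 ,  1.29430032,
       78.54168255, -3.26112847]), 'joint_velocities': array([-0.00738518, -0.05933874,  0.0547041 , -0.0431201 ,  0.01273823,
       -0.13560825, -0.10745571]), 'effort': array([-1.53715973e-04, -4.91290390e+01, -4.04249439e-01, -3.12525201e+01,
       -6.41333009e-02,  4.38219379e-02,  1.74181118e-04]), 'tool_pos': array([ 0.18744748, -0.62186471,  0.24648764]), 'tool_rot': array([-1.79892273e+02,  4.79767338e-03,  1.67787768e+01]), 'force': array([-0.8634083 ,  0.36991014, -0.74132174]), 'wrist_torque': array([-0.02011431,  0.07264323, -0.00761528]), 'grip_width': 0.0872919418622624} 0.025
side {'vfov': 54.73692455578475, 'cx': 319.46514011057104, 'cy': 196.79707203601944, 'k1': -0.010451849944000138, 'extrinsics': array([[-0.96566507, -0.25971949,  0.00606208,  0.51421802],
       [-0.09513035,  0.33179853, -0.9385414 ,  0.14778956],
       [ 0.24174611, -0.90689334, -0.34511346,  0.82710997],
       [ 0.        ,  0.        ,  0.        ,  1.        ]])}
top {'vfov': 44.633226882003044, 'cx': 321.7237934223155, 'cy': 197.82411227570987, 'k1': -0.06777897651014915, 'extrinsics': array([[-0.02346649, -0.99972275,  0.0019347 ,  0.06375642],
       [-0.9920807 ,  0.02304816, -0.12346932,  0.5276385 ],
       [ 0.1233905 , -0.00481677, -0.9923465 ,  1.49767022],
       [ 0.        ,  0.        ,  0.        ,  1.        ]])}
```

View pics/side0.png

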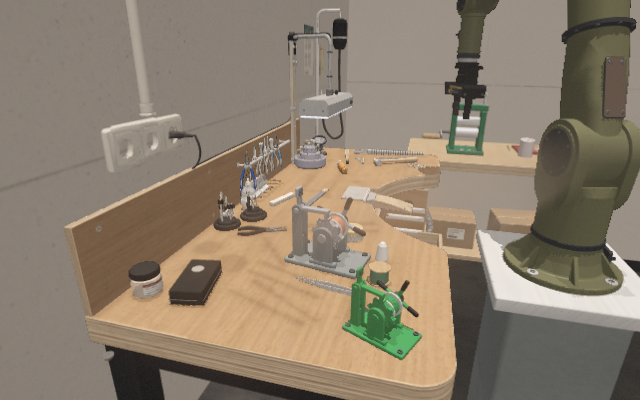

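View pics/top0.png

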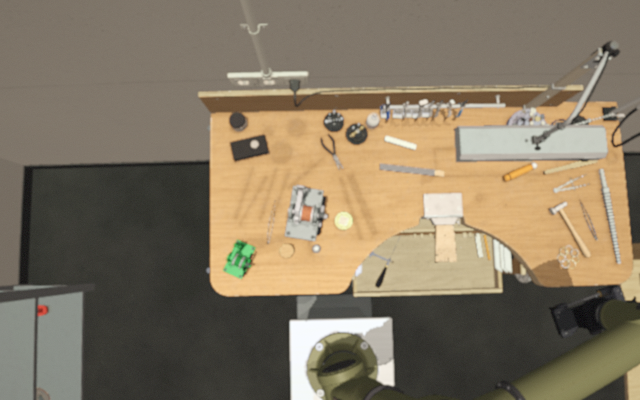

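The side view shows three winder shapes: a grey steel one at (328,240), a green one at (382,315), and a green frame on the far bench at (467,130). In the top view the grey one is at (307,212) and the green one at (240,258). The description says grey steel, so I choose the grey one and check it in close crops.

```bash
cat > h.py <<'E'
import numpy as np, cv2
from cell import env, viewer, job
def cam(n):
    c=viewer.read_camera(n); f=200/np.tan(np.radians(c["vfov"]/2)); c["f"]=f
    c["R"]=c["extrinsics"][:3,:3]; c["t"]=c["extrinsics"][:3,3]; c["C"]=-c["R"].T@c["t"]; return c
def ray(c,u,v):
    d=np.array([(u-c["cx"])/c["f"],(v-c["cy"])/c["f"]]); s=d.copy()
    for _ in range(20): s=d/(1+c["k1"]*(s@s))
    r=c["R"].T@np.array([s[0],s[1],1]); return c["C"],r/np.linalg.norm(r)
def plane(c,u,v,z):
    C,r=ray(c,u,v); return C+r*(z-C[2])/r[2]
def tri(c1,p1,c2,p2):
    A,a=ray(c1,*p1);B,b=ray(c2,*p2)
    s=np.linalg.lstsq(np.c_[a,-b],B-A,rcond=None)[0]
    P,Q=A+a*s[0],B+b*s[1]; return (P+Q)/2,np.linalg.norm(P-Q)
def proj(c,P):
    p=c["R"]@np.asarray(P)+c["t"]; s=p[:2]/p[2]; s=s*(1+c["k1"]*(s@s)); return s*c["f"]+[c["cx"],c["cy"]]
def crop(c,x0,y0,w,h,k,fn):
    im=c["img"][y0:y0+h,x0:x0+w,::-1]; im=cv2.resize(im,None,fx=k,fy=k,interpolation=cv2.INTER_CUBIC)
    for i in range(0,w,10): cv2.putText(im,str(x0+i),(i*k,8),0,.3,(0,0,255),1); cv2.line(im,(i*k,9),(i*k,14),(0,0,255),1)
    for i in range(0,h,10): cv2.putText(im,str(y0+i),(0,i*k+4),0,.3,(0,0,255),1)
    cv2.imwrite("pics/"+fn,im)
E
python3 - <<'E'
from h import *
crop(cam("side"),270,175,130,110,6,"s1.png")
crop(cam("top"),265,165,100,90,6,"t1.png")
E
```

```text
(no output)
```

View pics/s1.png

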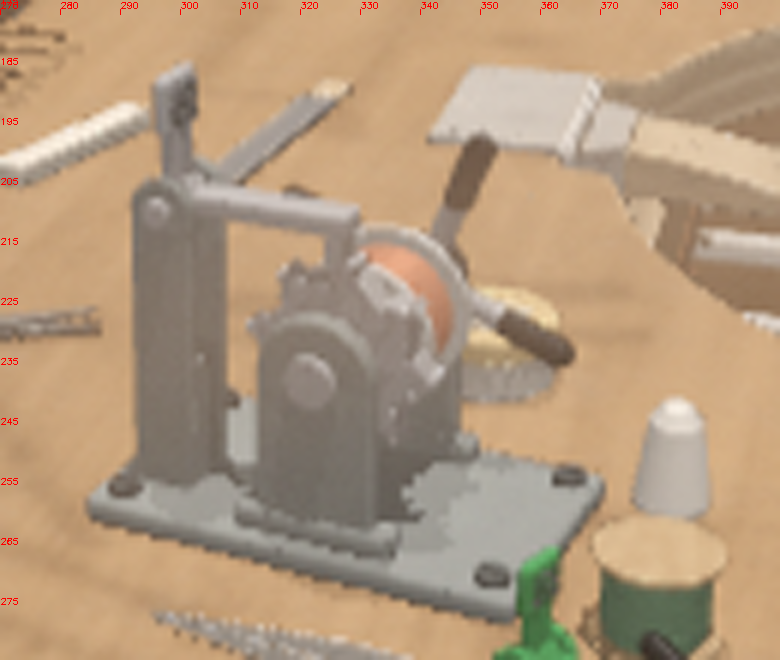

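View pics/t1.png

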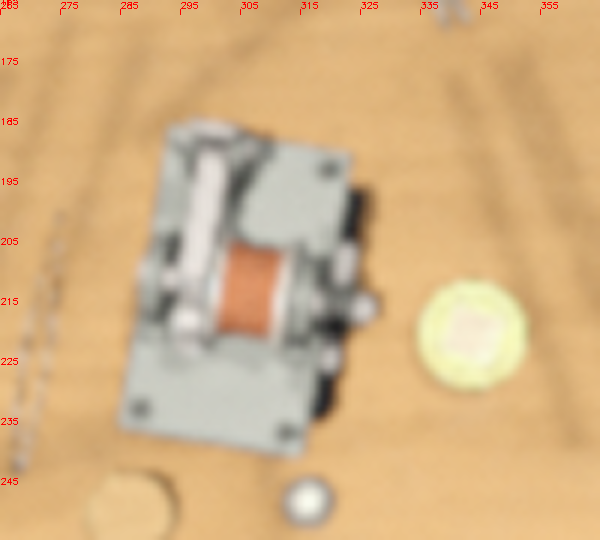

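```bash
python3 - <<'E'
from h import *
s=cam("side");t=cam("top");np.set_printoptions(precision=4,suppress=True)
S=lambda x,y:(270+x/6-.42,175+y/6-.42)
T=lambda x,y:(265+x/6-.42,165+y/6-.42)
print("cam",s["C"],t["C"])
print("plate side L,Bot,R",[plane(s,*S(*p),.01) for p in((90,497),(517,607),(604,487))])
print("plate top",[plane(t,*T(*p),.01) for p in((167,122),(351,152),(302,456),(120,428))])
print("screws side",[plane(s,*S(*p),.012) for p in((125,484),(569,474),(492,574))])
print("screws top",[plane(t,*T(*p),.012) for p in((330,169),(140,408),(288,432))])
print("pivot bolt z117",plane(s,*S(155,210),.117))
print("axle bolt z72",plane(s,*S(310,382),.072))
print("spoke tip tri",tri(s,S(486,138),t,T(366,307)), plane(s,*S(486,138),.131),plane(t,*T(366,307),.131))
print("tab top",plane(s,*S(175,75),.165))
E
```

```text
cam [0.3107 0.8346 0.421 ] [0.3402 0.0588 1.5512]
plate side L,Bot,R [array([0.5725, 0.1414, 0.01  ]), array([0.4115, 0.173 , 0.01  ]), array([0.3952, 0.084 , 0.01  ])]
plate top [array([0.5756, 0.1441, 0.01  ]), array([0.5572, 0.0464, 0.01  ]), array([0.3964, 0.076 , 0.01  ]), array([0.4133, 0.1715, 0.01  ])]
screws side [array([0.5623, 0.1323, 0.012 ]), array([0.4085, 0.0814, 0.012 ]), array([0.4228, 0.1579, 0.012 ])]
screws top [array([0.548 , 0.0578, 0.012 ]), array([0.4235, 0.1606, 0.012 ]), array([0.4091, 0.083 , 0.012 ])]
pivot bolt z117 [0.5519 0.1243 0.117 ]
axle bolt z72 [0.4885 0.1515 0.072 ]
spoke tip tri (array([0.4576, 0.0408, 0.1246]), np.float64(0.013327152922910989)) [0.4478 0.0586 0.131 ] [0.4637 0.0419 0.131 ]
tab top [0.5461 0.1176 0.165 ]
```

```bash
cat >> h.py <<'E'
YAW=np.radians(-10.4); O=np.array([.4787,.0975])
def W(x,y,z):
    x,y=x/1000,y/1000
    return np.array([O[0]+x*np.cos(YAW)-y*np.sin(YAW),O[1]+x*np.sin(YAW)+y*np.cos(YAW),z/1000])
E
python3 - <<'E'
from h import *
pts={"tab":(65,30,165),"piv":(65,45,117),"bar":(10,30,123),"tip":(-24.5,-42,131),"ax":(0,-42,72),"tip+":(59,-42,96.5),"tip-":(-59,-42,47.5),"tabL":(61.5,42,165),"tabR":(61.5,18,165),"whl":(0,30,72)}
for n,(x0,y0,w,h) in {"side":(270,175,130,110),"top":(265,165,100,90)}.items():
    c=cam(n); k=6; im=cv2.resize(c["img"][y0:y0+h,x0:x0+w,::-1],None,fx=k,fy=k,interpolation=cv2.INTER_CUBIC)
    for a,p in pts.items():
        q=proj(c,W(*p)); q=((q-[x0,y0]+.42)*k).astype(int); cv2.drawMarker(im,tuple(map(int,q)),(0,0,255),0,8,1); cv2.putText(im,a,(int(q[0])+5,int(q[1])-3),0,.35,(255,0,0),1)
    cv2.imwrite(f"pics/o_{n}.png",im)
E
```

```text
(no output)
```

View pics/o_side.png

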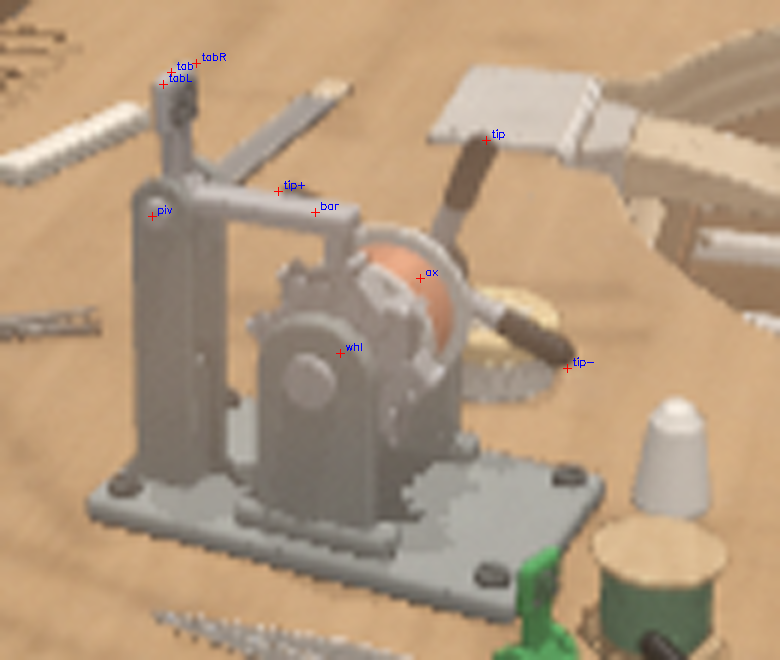

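View pics/o_top.png

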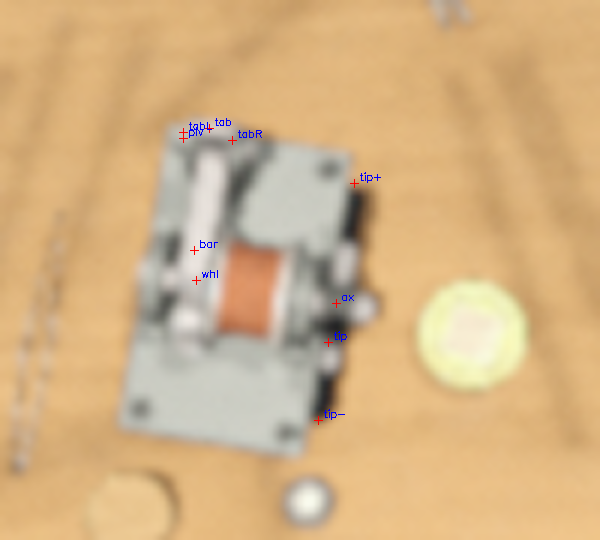

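The crops confirm the grey winder. The screws give a yaw of -10.4° in both views. The upright spoke's tip in the side view is at (350.5,198), which agrees with z = 131 mm within 3 mm. I set the origin to (0.4785, 0.0945), then travel with the fingers closing.

```bash
sed -i 's/O=np.array(.*/O=np.array([.4785,.0945])/' h.py; cat >> h.py <<'E'
def state(goal=None):
    o=env.get_obs(); p=o["tool_pos"]; y=np.radians(o["tool_rot"][2])
    d=np.r_[p[:2]-O,0]; c,s=np.cos(YAW),np.sin(YAW)
    print("t",o["time_s"],"pos",p.round(4),"rot",o["tool_rot"].round(1),"winder mm",(1000*np.array([c*d[0]+s*d[1],-s*d[0]+c*d[1],p[2]])).round(1),"tipz",round(1000*p[2]-25,1),"F",o["force"].round(1),"w",round(o["grip_width"],4))
    if goal is not None:
        e=W(*goal)-p; print("tool shift cm",(100*np.array([e[0]*np.cos(y)+e[1]*np.sin(y),e[0]*np.sin(y)-e[1]*np.cos(y),-e[2]])).round(2))
E
python3 - <<'E'
from h import *
t=cam("top")
for z in(.3,.45): print([plane(t,u,v,z).round(2) for u,v in((457,180),(605,180),(540,140))])
E
```

```text
[array([ 0.53, -0.3 ,  0.3 ]), array([ 0.53, -0.7 ,  0.3 ]), array([ 0.64, -0.53,  0.3 ])]
[array([ 0.51, -0.26,  0.45]), array([ 0.5 , -0.61,  0.45]), array([ 0.6 , -0.46,  0.45])]
```

Request:
move_arm([
  [0,3.1,-2.2,-0.3,0,0,0],
  [0,3.1,-2.2,-0.3,0,0,0],
  [0,3.1,-2.2,-0.3,0,0,0],
  [0,3.1,-2.2,-0.3,0,0,0],
  [0,3.1,-2.2,-0.3,0,0,0],
], force=10)

```text
time_s: 0.87
tool_pos: [0.3051, -0.4708, 0.2629]
tool_rot: [180.0, -0.0, 16.8]
force: [0.4, 0.2, 0.1]
grip_width: 0.0614
```

Request:
move_arm([
  [0,2.4,-3.3,0,0,0,0],
  [0,2.4,-3.3,0,0,0,0],
  [0,2.4,-3.3,0,0,0,0],
  [0,2.4,-3.3,0,0,0,0],
  [0,2.4,-3.3,0,0,0,0],
])

```text
time_s: 1.28
tool_pos: [0.3718, -0.2777, 0.2628]
tool_rot: [179.9, -0.0, 16.8]
force: [0.7, -0.4, -0.5]
grip_width: 0.0282
```

Request:
move_arm([
  [0,2.4,-3.3,0,0,0,0],
  [0,2.4,-3.3,0,0,0,0],
  [0,2.4,-3.3,0,0,0,0.1],
  [0,2.4,-3.3,0,0,0,0.1],
  [0,2.0,-3.3,0,0,0,0.1],
])

```text
time_s: 1.7
tool_pos: [0.4455, -0.0917, 0.263]
tool_rot: [179.9, -0.1, -0.4]
force: [-0.0, 0.5, 0.1]
grip_width: 0.0015
```

```bash
python3 -c "
from h import *
state((35,30,250))"
```

```text
t 1.7 pos [ 0.4455 -0.0917  0.263 ] rot [ 1.799e+02 -1.000e-01 -4.000e-01] winder mm [   1.2 -189.1  263. ] tipz 238.0 F [-0.   0.5  0.1] w 0.0015
tool shift cm [  7.14 -20.99   1.3 ]
```

Request:
move_arm([
  [0,1.2,-3.5,0.2,0,0,0.09],
  [0,1.2,-3.5,0.2,0,0,0.085],
  [0,0.6,-3.6,0.2,0,0,0],
  [0,0.6,-3.6,0.2,0,0,0],
  [0,0.6,-3.6,0.2,0,0,0],
])

```text
time_s: 2.12
tool_pos: [0.5096, 0.0794, 0.2529]
tool_rot: [180.0, -0.1, -10.2]
force: [0.9, -0.1, -0.0]
grip_width: -0.0
```

Request:
move_arm([
  [0,0,0,0,0,0,0],
  [0,0,0,0,0,0,0],
])

```text
time_s: 2.28
tool_pos: [0.5091, 0.0803, 0.2525]
tool_rot: [-179.9, 0.0, -9.9]
force: [0.4, -0.4, -0.3]
grip_width: 0.0005
```

```bash
python3 -c "
from h import *
state((36,30,173))
crop(cam('side'),230,120,170,130,4,'s2.png')"
```

```text
t 2.2833 pos [0.5091 0.0803 0.2525] rot [-179.9    0.    -9.9] winder mm [ 32.6  -8.4 252.5] tipz 227.5 F [ 0.4 -0.4 -0.3] w 0.0005
tool shift cm [ 0.37 -3.84  7.95]
```

View pics/s2.png

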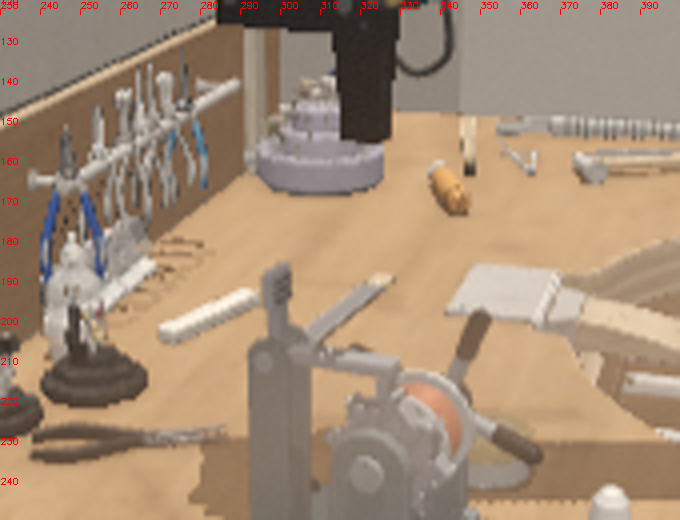

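The fingers are shut and sit above the winder, with the tip at about (320,153). I go over the arm of the pawl and down in front of the tab.

Request:
move_arm([
  [0,0.2,-3.8,0.5,0,0,0.01],
  [0,0,0,2.5,0,0,0],
  [0,0,0,2.5,0,0,0],
  [0,0,0,2.4,0,0,0],
  [0,0,0,0,0,0,0],
])

```text
time_s: 2.75
tool_pos: [0.5149, 0.1116, 0.1691]
tool_rot: [179.8, 0.4, -10.9]
force: [-1.2, -0.9, 0.4]
grip_width: 0.0004
```

```bash
python3 -c "
from h import *
state((36,30,173))
crop(cam('side'),270,155,130,110,6,'s3.png');crop(cam('top'),265,165,100,90,6,'t3.png')"
```

```text
t 2.75 pos [0.5149 0.1116 0.1691] rot [179.8   0.4 -10.9] winder mm [ 32.7  23.4 169.1] tipz 144.1 F [-1.2 -0.9  0.4] w 0.0004
tool shift cm [ 0.32 -0.67 -0.39]
```

View pics/s3.png

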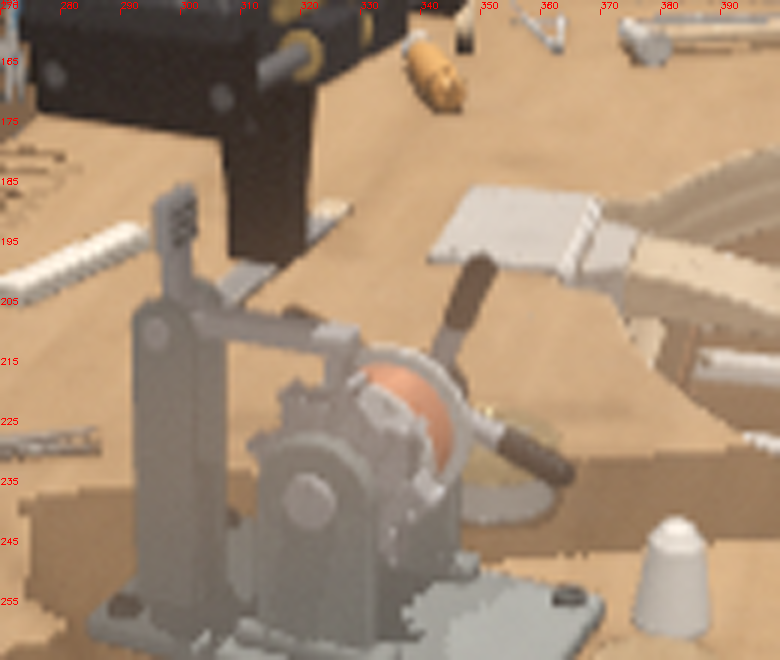

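View pics/t3.png

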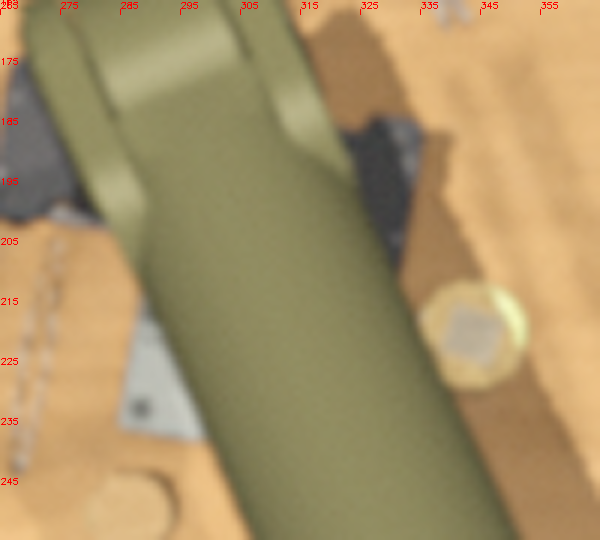

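The finger stands at (314,197), on the wheel side of the tab at (300,190). Now I push it over gently.

Request:
move_arm([
  [0,0.3,-0.6,0,0,0,-0.008],
  [0,0.8,0,0,0,0,0],
  [0,0.7,0,0,0,0,0],
  [0,0.7,0,0,0,0,0],
  [0,0,0,0,0,0,0],
])

```text
time_s: 3.27
tool_pos: [0.5454, 0.116, 0.1741]
tool_rot: [-179.9, -0.1, -10.3]
force: [-0.1, 0.6, 1.1]
grip_width: 0.0005
```

```bash
python3 -c "
from h import *
state((74,30,169))
crop(cam('side'),270,155,130,110,6,'s4.png')"
```

```text
t 3.2667 pos [0.5454 0.116  0.1741] rot [-1.799e+02 -1.000e-01 -1.030e+01] winder mm [ 61.9  33.2 174.1] tipz 149.1 F [-0.1  0.6  1.1] w 0.0005
tool shift cm [1.21 0.32 0.51]
```

View pics/s4.png

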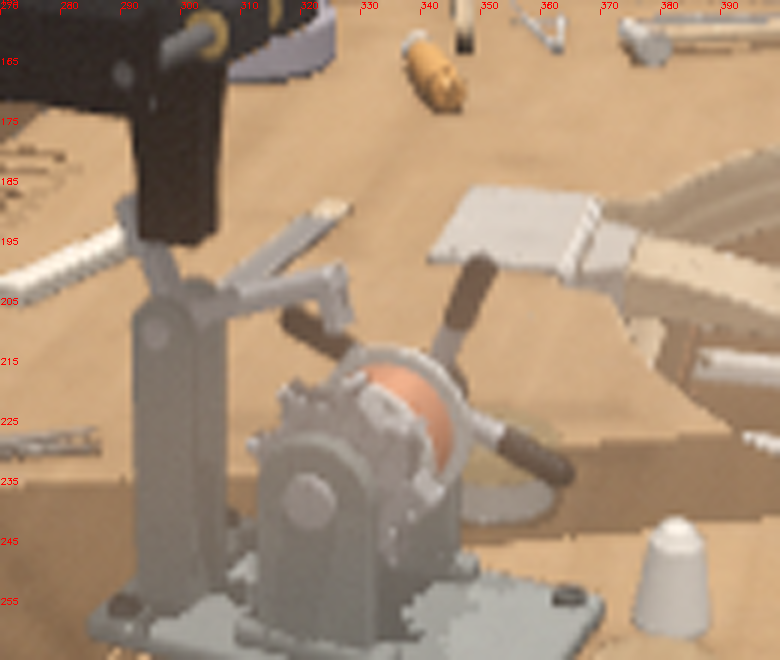

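The tab is tipping at (293,190) and the nose has lifted to (325,203), clear of the teeth. I keep pushing.

Request:
move_arm([
  [0,0.5,0,0.2,0,0,0],
  [0,0.5,0.1,0.2,0,0,0],
  [0,0.4,0.1,0.1,0,0,0],
  [0,0,0,0,0,0,0],
  [0,0,0,0,0,0,0],
])

```text
time_s: 3.73
tool_pos: [0.5573, 0.1113, 0.1682]
tool_rot: [180.0, -0.0, -10.3]
force: [0.6, 0.5, 0.3]
grip_width: 0.0006
```

```bash
python3 -c "
from h import *
state((74,30,169))
crop(cam('side'),270,155,130,110,6,'s5.png')"
```

```text
t 3.7333 pos [0.5573 0.1113 0.1682] rot [180.   -0.  -10.3] winder mm [ 74.5  30.8 168.2] tipz 143.2 F [0.6 0.5 0.3] w 0.0006
tool shift cm [-0.05  0.08 -0.08]
```

View pics/s5.png

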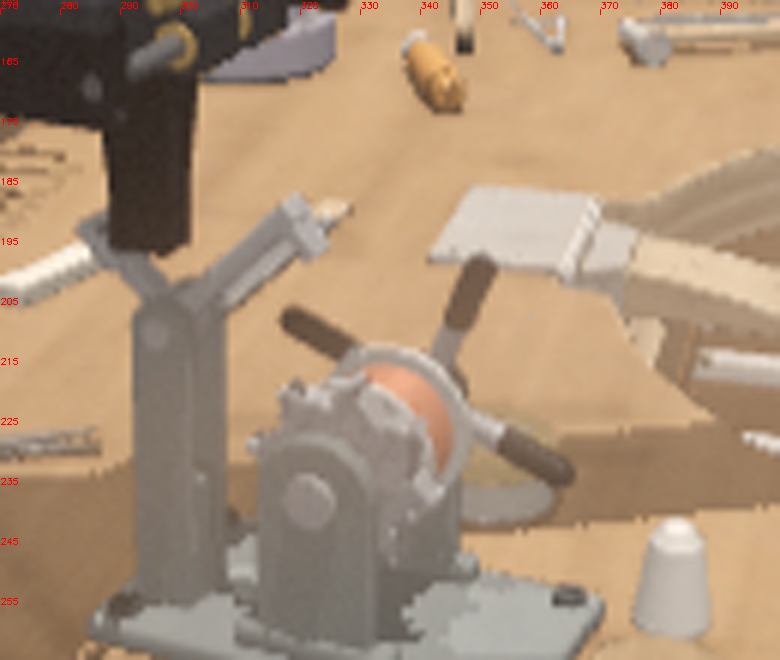

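The pawl now stands near 0.7 rad, with the nose at (320,195), well above the wheel. I lift off and go across to the -x side of the upright spoke.

Request:
move_arm([
  [0,-0.2,0,-2.5,0,0,0],
  [0,0,0,-3.2,0,0,0],
  [0,-2.5,1.4,-0.5,0,0,0],
  [0,-3.6,1.9,0,0,0,0],
  [0,-3.6,1.9,0,0,0,0],
])

```text
time_s: 4.2
tool_pos: [0.4499, 0.0783, 0.2307]
tool_rot: [-179.9, -0.0, -10.2]
force: [-1.0, -1.0, 0.5]
grip_width: 0.0005
```

Request:
move_arm([
  [0,-3.3,1.9,0,0,0,0],
  [0,0,0,0,0,0,0],
])

```text
time_s: 4.37
tool_pos: [0.4084, 0.062, 0.2303]
tool_rot: [179.4, -0.1, -10.5]
force: [1.5, 0.2, -0.0]
grip_width: 0.0006
```

```bash
python3 -c "
from h import *
state((-60,-42,143))
crop(cam('side'),270,155,130,110,6,'s6.png')"
```

```text
t 4.3667 pos [0.4084 0.062  0.2303] rot [ 1.794e+02 -1.000e-01 -1.050e+01] winder mm [-63.  -44.6 230.3] tipz 205.3 F [ 1.5  0.2 -0. ] w 0.0006
tool shift cm [ 0.3  -0.26  8.73]
```

View pics/s6.png

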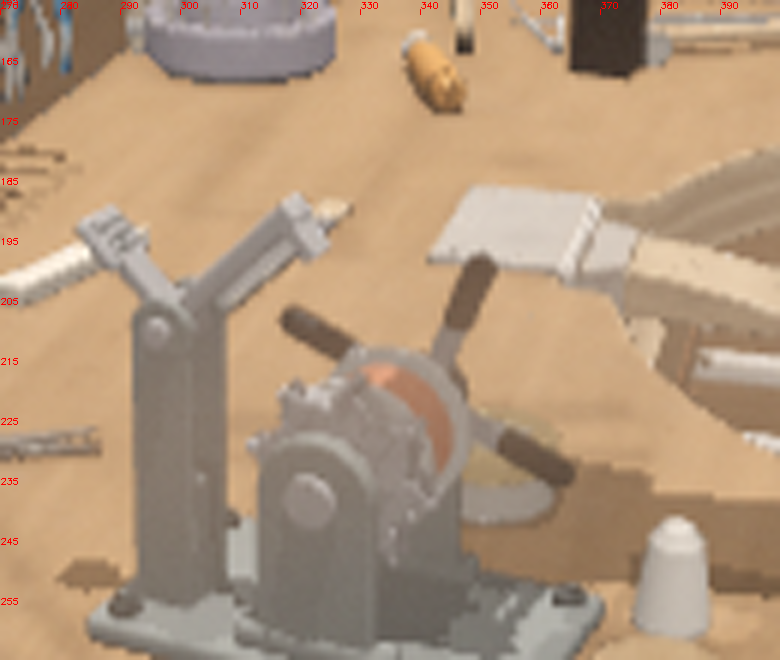

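The pawl stays up with its nose at (320,193), and the fingers are at (370,160), in front of the spoke tip at (350,197). Next I go down.

Request:
move_arm([
  [0,0.2,-0.2,3.0,0,0,0],
  [0,0,0,3.0,0,0,0],
  [0,0,0,2.5,0,0,0],
  [0,0,0,0,0,0,0],
  [0,0,0,0,0,0,0],
])

```text
time_s: 4.83
tool_pos: [0.4167, 0.0675, 0.1451]
tool_rot: [-179.9, 0.1, -10.2]
force: [0.0, -0.9, 0.6]
grip_width: 0.0004
```

```bash
python3 -c "
from h import *
state((-10,-42,143))
crop(cam('side'),270,155,130,110,6,'s7.png')"
```

```text
t 4.8333 pos [0.4167 0.0675 0.1451] rot [-1.799e+02  1.000e-01 -1.020e+01] winder mm [-55.9 -37.8 145.1] tipz 120.1 F [ 0.  -0.9  0.6] w 0.0004
tool shift cm [4.59 0.44 0.21]
```

View pics/s7.png

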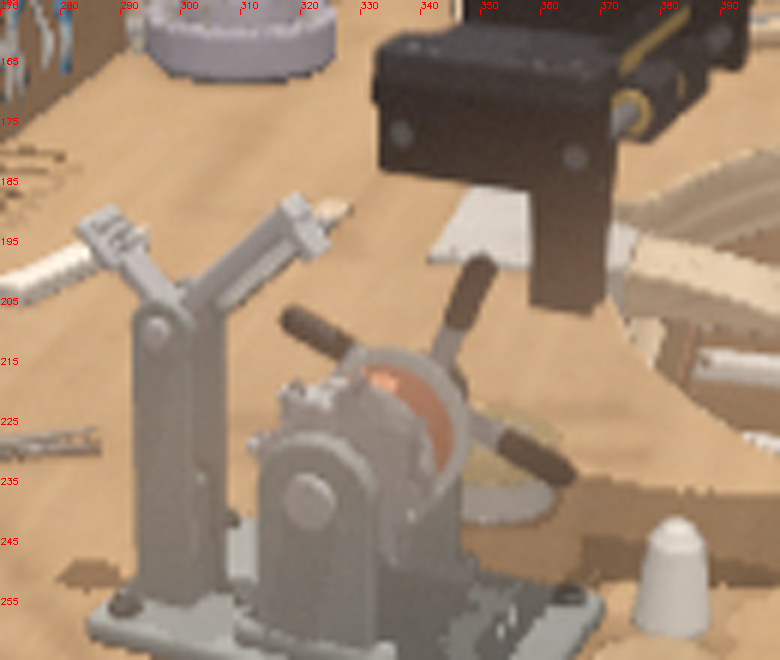

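The finger is in front of the spoke: fingertip at (363,206), spoke tip at (350,198). I push it in the +x direction and stop short of the goal to measure.

Request:
move_arm([
  [0,1.0,0.2,0.1,0,0,0],
  [0,1.0,0.2,0.1,0,0,0],
  [0,1.0,0,0,0,0,0],
  [0,1.0,0,0,0,0,0],
  [0,0.5,0,0,0,0,0],
])

```text
time_s: 5.3
tool_pos: [0.4625, 0.0549, 0.1454]
tool_rot: [-180.0, -0.1, -10.3]
force: [-2.5, -0.4, 2.2]
grip_width: 0.0007
```

Request:
move_arm([
  [0,0,0,0,0,0,0],
  [0,0,0,0,0,0,0],
])

```text
time_s: 5.47
tool_pos: [0.4613, 0.0552, 0.1444]
tool_rot: [-180.0, -0.1, -10.3]
force: [0.2, 0.2, 0.2]
grip_width: 0.0004
```

```bash
python3 -c "
from h import *
state((4,-42,143))
crop(cam('side'),270,155,130,110,6,'s8.png')"
```

```text
t 5.4667 pos [0.4613 0.0552 0.1444] rot [-1.80e+02 -1.00e-01 -1.03e+01] winder mm [ -9.8 -41.7 144.4] tipz 119.4 F [0.2 0.2 0.2] w 0.0004
tool shift cm [1.38 0.03 0.14]
```

View pics/s8.png

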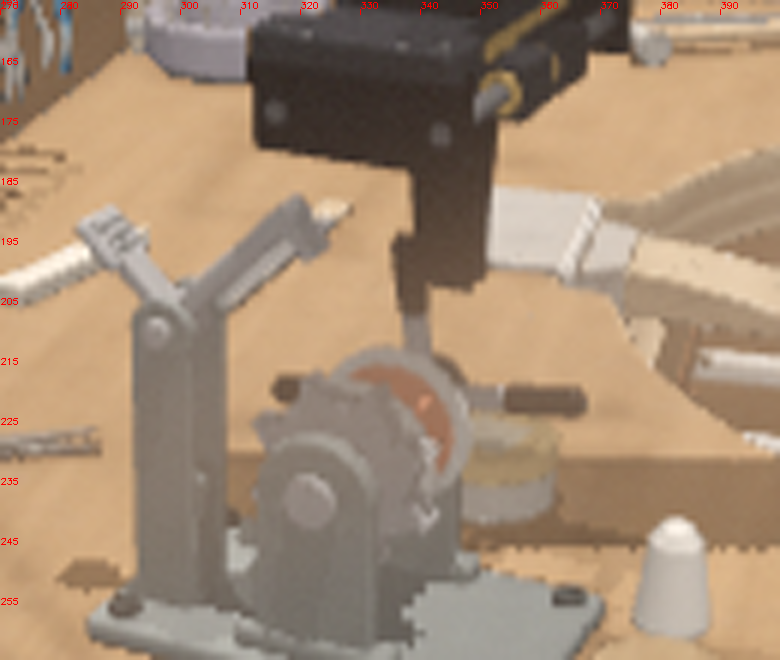

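Request:
move_arm([
  [0,0.5,0,0,0,0,0],
  [0,0.5,0,0.1,0,0,0],
  [0,0,0,0,0,0,0],
  [0,0,0,0,0,0,0],
])

```text
time_s: 5.85
tool_pos: [0.4706, 0.0532, 0.1425]
tool_rot: [-180.0, -0.0, -10.3]
force: [-0.5, 0.0, -0.2]
grip_width: 0.0005
```

```bash
cat >> h.py <<'E'
def spk(c,u,v,y=-42):
    C,r=ray(c,u,v); n=np.array([-np.sin(YAW),np.cos(YAW),0]); P0=W(0,y,0); s=n@(P0-C)/(n@r); P=C+r*s
    x=1000*((P-P0)@np.array([np.cos(YAW),np.sin(YAW),0])); z=1000*P[2]
    return np.round([x,z,np.hypot(x,z-72),np.degrees(np.arctan2(x,z-72))],1)
E
python3 -c "
from h import *
c=cam('side')
state((4,-42,143))
crop(c,270,155,130,110,6,'s9.png')
S=lambda x,y:(270+x/6-.42,155+y/6-.42)
print('initial up, -x, +x tips',spk(c,*S(482,262)),spk(c,*S(566,472)),spk(c,*S(290,318)))
print('mid +x/-x',spk(c,*S(345,388)),spk(c,*S(578,401)))
"
```

```text
t 5.9 pos [0.4705 0.0532 0.1425] rot [-180.    -0.   -10.3] winder mm [ -0.5 -42.  142.5] tipz 117.5 F [-0.6 -0.4 -0.8] w 0.0004
tool shift cm [ 0.45 -0.   -0.05]
initial up, -x, +x tips [-21.9 128.8  60.8 -21.1] [ -57.6   52.3   60.9 -108.8] [55.1 93.3 59.1 68.9]
mid +x/-x [31.8 68.8 31.9 95.8] [-60.8  81.4  61.5 -81.2]
```

View pics/s9.png

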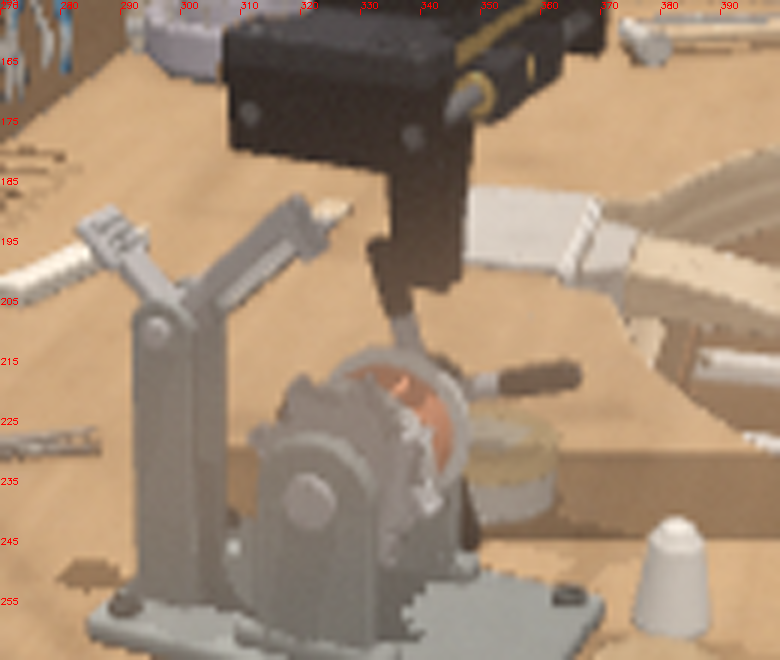

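```bash
python3 -c "
from h import *
c=cam('side')
S=lambda x,y:(270+x/6-.42,155+y/6-.42)
print(spk(c,*S(573,375)),'predicted up',proj(c,W(24.5,-42,131)),'-x at target px',(proj(c,W(-59.1,-42,96.5))-[270,155]+.42)*6)
# axle hub check & gaps between
im=c['img'];crop(c,335,195,40,40,16,'z9.png')
"
```

```text
[-58.4  91.2  61.5 -71.8] predicted up [330.42794838 194.06190296] -x at target px [575.55486503 361.85613343]
```

View pics/z9.png

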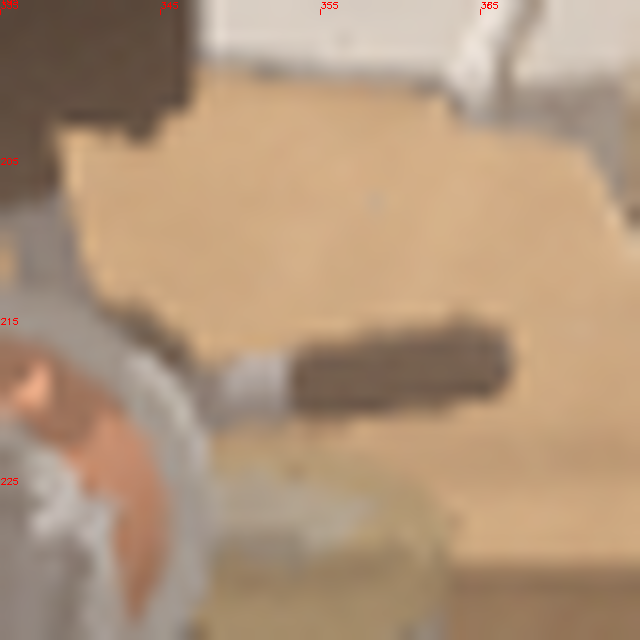

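Request:
move_arm([
  [0,0.25,0,0,0,0,0],
  [0,0.2,0,0,0,0,0],
  [0,0,0,0,0,0,0],
  [0,0,0,0,0,0,0],
])

```text
time_s: 6.28
tool_pos: [0.4743, 0.0524, 0.1422]
tool_rot: [180.0, 0.1, -10.3]
force: [-0.6, 0.2, 0.0]
grip_width: 0.0008
```

```bash
python3 -c "
from h import *
c=cam('side')
state((4,-42,143))
crop(c,270,155,130,110,6,'s10.png')
"
```

```text
t 6.3333 pos [0.4743 0.0524 0.1423] rot [180.    0.  -10.3] winder mm [  3.5 -42.1 142.3] tipz 117.3 F [-2.1 -0.7 -0.6] w 0.0005
tool shift cm [ 0.05 -0.01 -0.07]
```

View pics/s10.png

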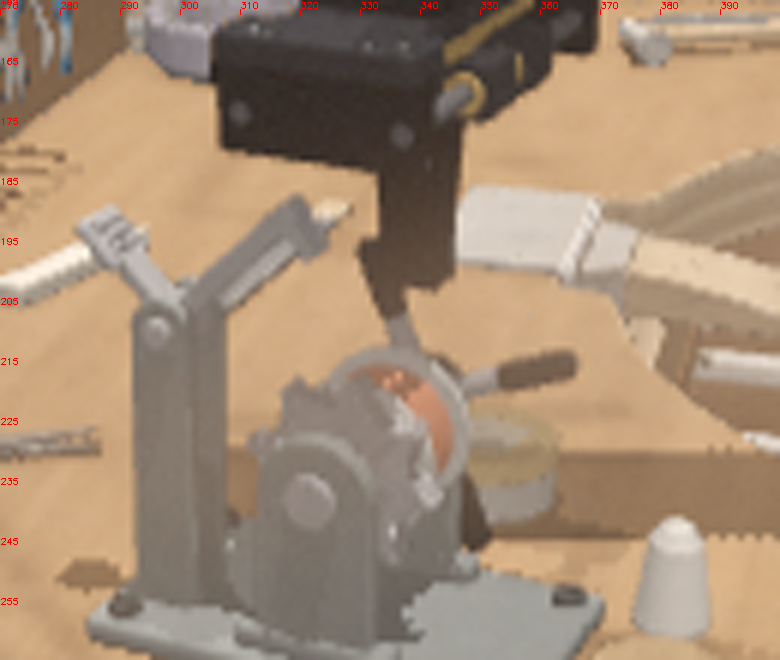

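Request:
move_arm([
  [0,-1.0,0,0,0,0,0],
  [0,-1.0,0,-2.5,0,0,0],
  [0,0,0,-3.5,0,0,0],
  [0,0,0,-3.5,0,0,0],
  [0,0,0,0,0,0,0],
])

```text
time_s: 6.75
tool_pos: [0.4592, 0.0565, 0.2443]
tool_rot: [-180.0, -0.8, -10.3]
force: [0.8, 0.4, -0.6]
grip_width: 0.0003
```

```bash
python3 -c "
from h import *
c=cam('side')
state((24,30,230))
crop(c,270,155,130,110,6,'s11.png')
a=cv2.imread('pics/s6.png')[280:560,200:480];b=cv2.imread('pics/s11.png')[280:560,200:480]
cv2.imwrite('pics/cmp.png',np.hstack([a,b]))
"
```

```text
t 6.8 pos [0.458  0.0561 0.2415] rot [180.   -0.5 -10.3] winder mm [-13.3 -41.5 241.5] tipz 216.5 F [ 0.2 -0.4 -1.2] w 0.0006
tool shift cm [ 3.74 -7.14  1.15]
```

View pics/s11.png

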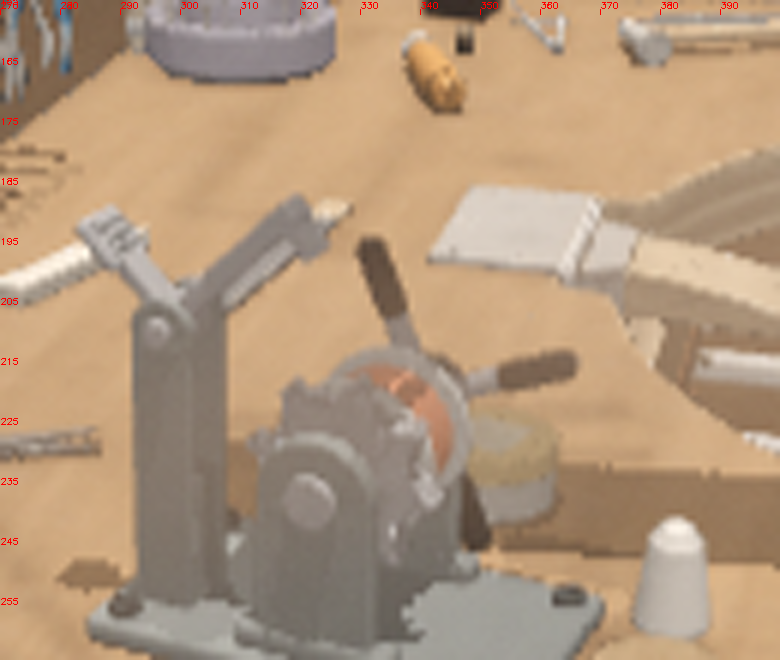

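View pics/cmp.png

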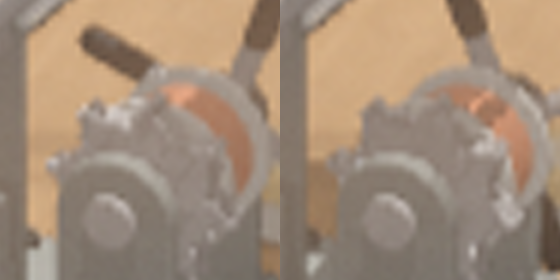

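```bash
python3 -c "
from h import *
c=cam('side')
S=lambda x,y:(270+x/6-.42,155+y/6-.42)
for p in ((482,262),(566,472),(290,318),(372,244),(568,361)): print(p,spk(c,*S(*p)))
a=cv2.imread('pics/s6.png')[360:560,230:450];b=cv2.imread('pics/s11.png')[360:560,230:450]
cv2.imwrite('pics/cmp2.png',cv2.resize(np.hstack([a,b]),None,fx=1.8,fy=1.8,interpolation=cv2.INTER_CUBIC))
"
```

```text
(482, 262) [-21.9 128.8  60.8 -21.1]
(566, 472) [ -57.6   52.3   60.9 -108.8]
(290, 318) [55.1 93.3 59.1 68.9]
(372, 244) [ 21.7 128.7  60.7  20.9]
(568, 361) [-56.2  96.3  61.3 -66.6]
```

View pics/cmp2.png

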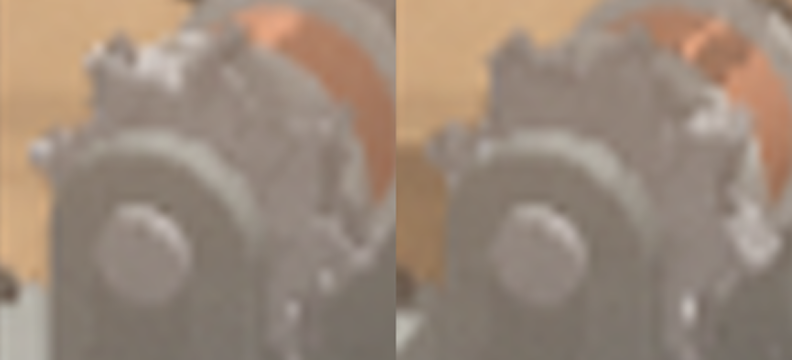

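The upright spoke has gone from -21.1° to +20.9° by its tip at (332,195), and the other spoke reads +23.4°. The average is about 22°, where 22.5° is wanted. The finger geometry also gives 22.1°. Now I move above the pawl's bar to press it down.

Request:
move_arm([
  [0,1.4,-2.4,0,0,0,0],
  [0,1.4,-2.4,0,0,0,0],
  [0,1.3,-2.4,0,0,0,0],
  [0,0,0,1.0,0,0,0],
  [0,0,0,1.0,0,0,0],
])

```text
time_s: 7.27
tool_pos: [0.508, 0.121, 0.2159]
tool_rot: [-179.9, 0.1, -10.1]
force: [-1.4, -0.3, -0.5]
grip_width: 0.0006
```

Request:
move_arm([
  [0,0,0,0.5,0,0,0],
  [0,0,0,0,0,0,0],
  [0,0,0,0,0,0,0],
])

```text
time_s: 7.52
tool_pos: [0.5074, 0.1183, 0.2117]
tool_rot: [179.9, 0.1, -10.4]
force: [1.1, 0.5, -0.2]
grip_width: 0.0005
```

```bash
python3 -c "
from h import *
state((27,30,180))
crop(cam('side'),270,155,130,110,6,'s12.png')
"
```

```text
t 7.5167 pos [0.5074 0.1183 0.2117] rot [ 1.799e+02  1.000e-01 -1.040e+01] winder mm [ 24.1  28.7 211.7] tipz 186.7 F [ 1.1  0.5 -0.2] w 0.0005
tool shift cm [ 0.29 -0.13  3.17]
```

View pics/s12.png

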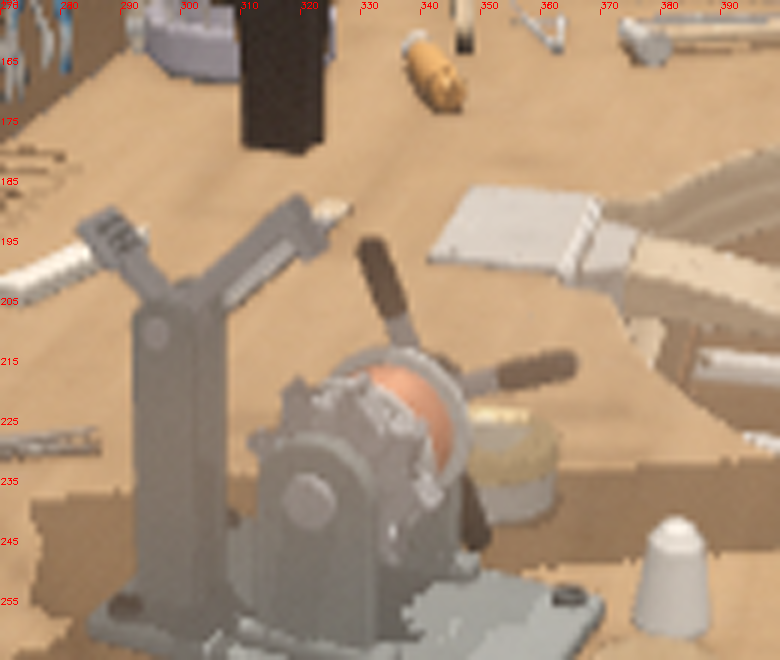

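The finger is above the bar's nose end: finger at (317,178), nose at (318,190). I press down steadily.

Request:
move_arm([
  [0,0.2,-0.1,1.0,0,0,0],
  [0,0,0,1.0,0,0,0],
  [0,0,0,0.8,0,0,0],
  [0,0,0,0.8,0,0,0],
  [0,0,0,0.8,0,0,0],
])

```text
time_s: 7.98
tool_pos: [0.5104, 0.12, 0.1676]
tool_rot: [180.0, -0.0, -10.3]
force: [-0.6, 0.3, 1.2]
grip_width: 0.0005
```

Request:
move_arm([
  [0,0,0,0.6,0,0,0],
  [0,0,0,0.5,0,0,0],
  [0,0,0,0.3,0,0,0],
  [0,0,0,0,0,0,0],
])

```text
time_s: 8.32
tool_pos: [0.5099, 0.1201, 0.1537]
tool_rot: [180.0, 0.1, -10.3]
force: [0.1, 1.1, -0.2]
grip_width: 0.0008
```

```bash
python3 -c "
from h import *
state((26,30,147))
crop(cam('side'),270,155,130,110,6,'s13.png')
"
```

```text
t 8.3167 pos [0.5099 0.1201 0.1537] rot [ 1.80e+02  1.00e-01 -1.03e+01] winder mm [ 26.3  30.8 153.7] tipz 128.7 F [ 0.1  1.1 -0.2] w 0.0008
tool shift cm [-0.03  0.08  0.67]
```

View pics/s13.png

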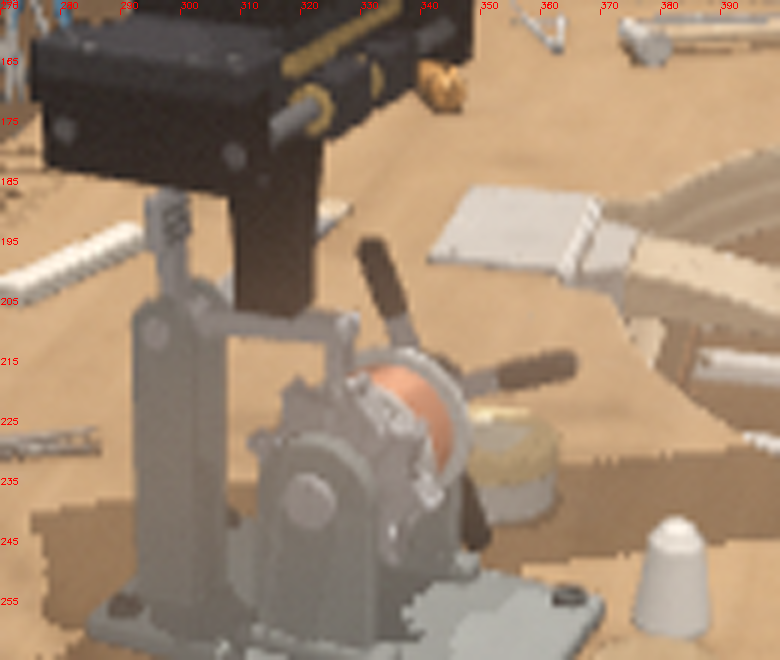

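Request:
move_arm([
  [0,-0.1,0,0.3,0,0,0],
  [0,0,0,0.2,0,0,0],
  [0,0,0,0.1,0,0,0],
  [0,0,0,0,0,0,0],
])

```text
time_s: 8.7
tool_pos: [0.5096, 0.1205, 0.1491]
tool_rot: [180.0, -0.0, -10.3]
force: [0.8, 0.2, 4.0]
grip_width: 0.0006
```

```bash
python3 -c "
from h import *
state((26,30,147))
crop(cam('side'),270,155,130,110,6,'s14.png')
"
```

```text
t 8.7 pos [0.5096 0.1205 0.1491] rot [180.   -0.  -10.3] winder mm [ 25.9  31.2 149.1] tipz 124.1 F [0.8 0.2 4. ] w 0.0006
tool shift cm [0.01 0.12 0.21]
```

View pics/s14.png

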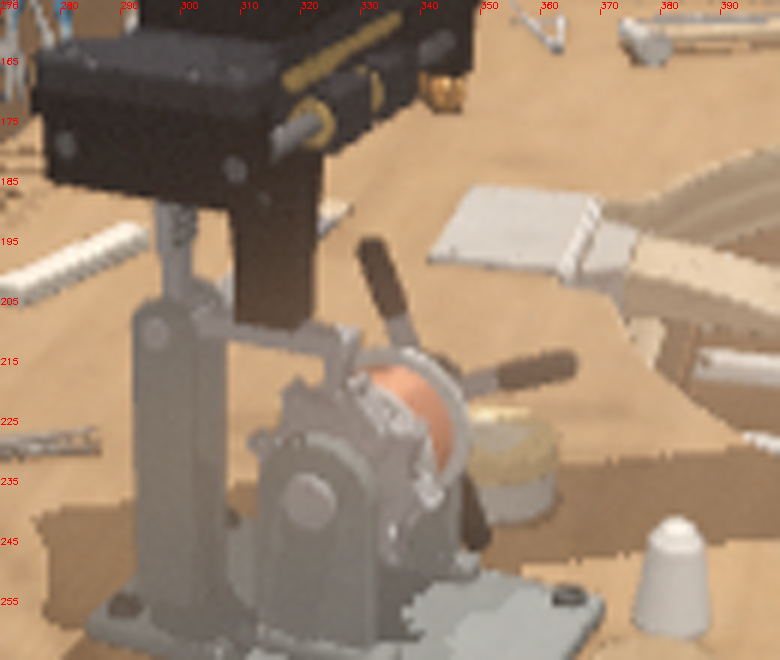

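Request:
move_arm([
  [0,0,0,0.1,0,0,0],
  [0,0,0,0.1,0,0,0],
  [0,0,0,0,0,0,0],
])

```text
time_s: 9.0
tool_pos: [0.5097, 0.1205, 0.1486]
tool_rot: [179.9, -0.0, -10.3]
force: [-4.9, -1.7, 15.9]
grip_width: 0.0004
```

```bash
python3 -c "
from h import *
state((26,30,147))
"
```

```text
t 9.0 pos [0.5097 0.1205 0.1486] rot [179.9  -0.  -10.3] winder mm [ 25.9  31.2 148.6] tipz 123.6 F [-4.9 -1.7 15.9] w 0.0004
tool shift cm [0.01 0.12 0.16]
```

The force climbs to 16 N with the tip at z = 123.6 mm, which is the height of the closed bar, so the pawl is seated. I lift off and check.

Request:
move_arm([
  [0,0,0,-0.5,0,0,0],
  [0,0,0,-2.5,0,0,0],
  [0,0,0,-3.5,0,0,0],
  [0,0,0,-3.5,0,0,0],
  [0,0,0,-1.5,0,0,0],
])

```text
time_s: 9.42
tool_pos: [0.5107, 0.1212, 0.2656]
tool_rot: [-179.9, -0.3, -10.3]
force: [1.2, 0.5, -0.0]
grip_width: 0.0003
```

Request:
move_arm([
  [0,-3.0,2.5,0,0,0,0],
  [0,-3.0,2.5,0,0,0,0],
  [0,0,3.5,0,0,0,0],
  [0,0,3.5,0,0,0,0],
  [0,0,0,0,0,0,0],
])

```text
time_s: 9.83
tool_pos: [0.4271, 0.0057, 0.2612]
tool_rot: [179.7, -0.0, -10.9]
force: [0.4, -0.8, -0.2]
grip_width: 0.0005
```

```bash
python3 -c "
from h import *
c=cam('side')
state()
crop(c,270,175,130,110,6,'s15.png')
a=cv2.imread('pics/s1.png')[40:480,60:450];b=cv2.imread('pics/s15.png')[40:480,60:450]
cv2.imwrite('pics/cmp3.png',np.hstack([a,b])); cv2.imwrite('pics/full.png',c['img'][:,:,::-1])
S=lambda x,y:(270+x/6-.42,155+y/6-.42)
"
```

```text
t 9.8833 pos [0.428  0.0092 0.2613] rot [179.9  -0.  -10.7] winder mm [-34.3 -93.  261.3] tipz 236.3 F [ 0.2  0.2 -0.5] w 0.0006
```

View pics/cmp3.png

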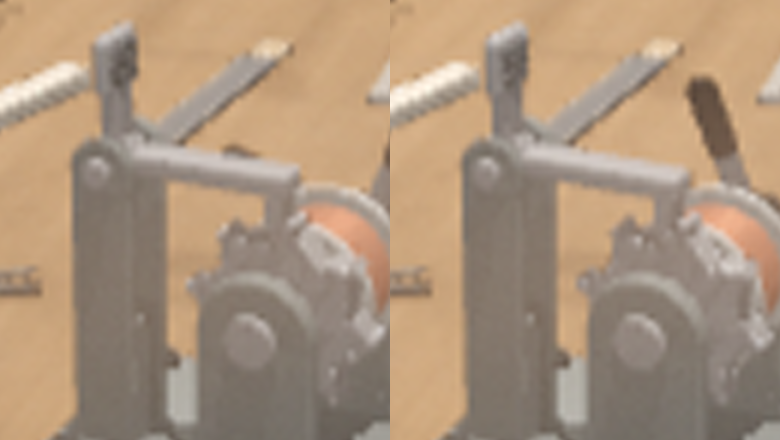

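View pics/full.png

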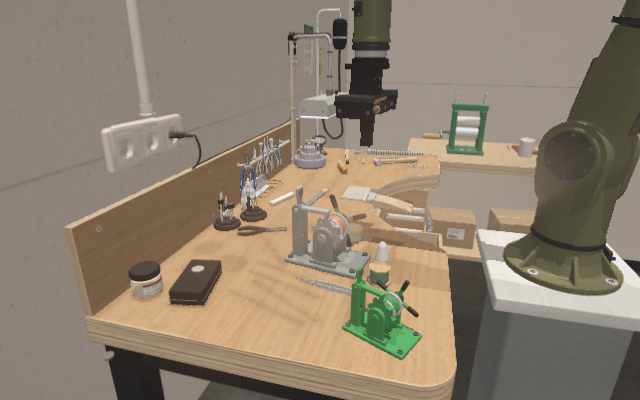

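```bash
python3 -c "
from h import *
a=cv2.cvtColor(cv2.imread('pics/s1.png'),6);b=cv2.cvtColor(cv2.imread('pics/s15.png'),6)
def m(n,x,y,w,h,g=18):
    r=cv2.matchTemplate(b[y-g:y+h+g,x-g:x+w+g],a[y:y+h,x:x+w],cv2.TM_CCOEFF_NORMED); _,v,_,l=cv2.minMaxLoc(r); print(n,'shift crop px (6=1px)',l[0]-g,l[1]-g,round(v,3))
m('tab',140,55,70,70); m('fork bolt',135,185,40,50); m('bar end',290,190,75,45); m('plate',540,455,60,60); m('axle bolt',280,350,60,60)
m('cone',630,395,80,130);m('teeth left',240,255,80,70)
c=cam('side'); S=lambda x,y:(270+x/6-.42,175+y/6-.42)
print(spk(c,*S(372,124)),spk(c,*S(568,241)))
"
```

```text
tab shift crop px (6=1px) 1 1 0.981
fork bolt shift crop px (6=1px) 0 0 0.997
bar end shift crop px (6=1px) 2 1 0.866
plate shift crop px (6=1px) 0 0 0.986
axle bolt shift crop px (6=1px) 0 0 0.996
cone shift crop px (6=1px) -1 5 0.678
teeth left shift crop px (6=1px) 2 -2 0.926
[ 21.7 128.7  60.7  20.9] [-56.2  96.3  61.3 -66.6]
```

View pics/s15.png

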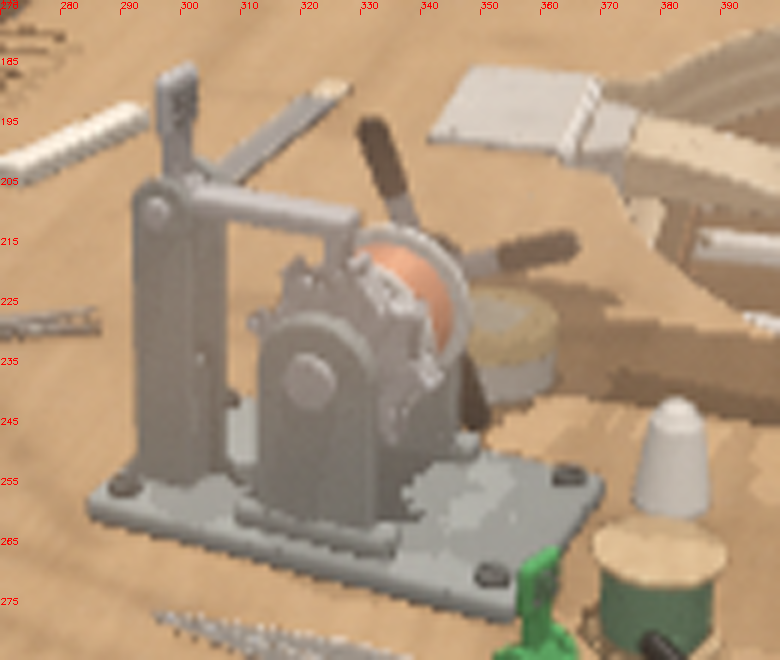

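The tab and bar match the closed start picture to within about 0.3 pixel. The spool, cone, tin and tweezers are where they were, and the arm is clear. I hand the job in.

```bash
python3 -c "
from h import *
print(job.sign_off())"
```

```text
the job is handed in; nothing more can be done
None
```

The job is done and handed in at about 10 s. The wheel is back one notch and the pawl is pressed down into the new notch. I only pushed, with closed fingers.

1. **Pawl lifted:** I pushed the tab of the grey winder over until the pawl stood at about 0.7 rad, and it stayed there while I turned the wheel.
2. **Wheel turned:** I pushed the upright spoke toward the pawl's side by about 42°. It now leans about 22° past upright, where 22.5° is exactly one notch.
3. **Pawl closed:** I pressed the bar down until it stopped, with 16 N on the finger and the fingertip at z = 123.6 mm (123 expected).

**Last checks:** In the side view the tab and bar match the closed starting picture to within about 0.3 pixel, the gripper is well clear, and the things round the winder look unmoved.

**Where checks disagreed:**
- **Spoke angle:** the two spokes I could measure differed by about 2.5° (20.9° and 23.4°). The measured turn of 42° is also about 3° less than a full 45°, which fits the allowed spread in the starting position. The wheel should be within the notch's play, and the pawl did go fully down.
- **Cone:** the automatic image match for the borax cone was weak (0.68), probably because of shadows. By eye it stands at the same pixels as before.

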